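# Push the air tube home in the manifold's open push-fit port

### The job

Take the long aluminium air tube out of the wooden rack and push it, upright, into the one open push-fit port of the compressed-air manifold, past the stiff seal until it bottoms, then let go and leave it standing there. The two short tubes are not wanted, and the manifold's other two ports are blanked off.

Things in the scene. Friction and masses are not known exactly. Their poses are not given: they have to be found in the camera images.
- long_tube_mid (a point): Centre (half-way up) of the long aluminium air tube: plain, straight, 25 mm in diameter, 130 mm long, 0.1 kg, loose, both ends alike. The tallest of three upright tubes in a wooden rack; the other two are 75 mm long. z runs up the tube, y along the row of tubes. Take it about 30 mm below its top, the fingers closing across the row, so that they later clear the fitting.
- rack: Fixed wooden block, 70 x 230 mm and 45 mm high; origin at the centre of its underside, y along its length. Three equal blind holes, 75 mm apart, 35 mm deep, 28 mm wide, hold the tubes upright; any of them may hold the long tube, which stands 95 mm out of it.
- port_mouth (a point): Centre of the open fitting's mouth, level with its rim, 81 mm above the table; z up, y along the manifold. A grey socket, its flared mouth 48 mm wide inside (64 outside), funnelling to a 31 mm bore 14 mm down. One of three fittings 75 mm apart on a fixed aluminium bar (56 x 235 x 25 mm); the other two hold grey plugs with a knob, 22 mm higher than the rim; which one is open varies.
- seal (a joint): How far the black seal in the open port is pushed down, in m: 0 untouched, 0.022 when the tube has bottomed. It first stops the tube's foot 20 mm below the rim; pushed with 8 to 12 N it gives way and stays where it is left. Bottomed, the foot is 42 mm below the rim and the tube's top 88 mm above it.
Things that resemble listed ones, but are neither listed nor needed, are in the scene too. Leave any blue look-alike of the part that bears long_tube_mid alone.

How it is judged:
By the outcome, as a careful person would: the job done as asked, in the order asked, and still so for the second after the job is handed in, with the robot touching nothing.
It also fails if it takes over 38 s, if anything falls off the work surface, if the arm or the gripper's body presses on something with over 40 N, if the wrist force passes 120 N, or if a joint passes its speed limit or range.

### The arm

A 7-joint arm with a two-finger parallel gripper is mounted at the origin on a cart in front of the work surface, level with it; the furniture and walls round the work are solid. World frame = base frame: x ahead of the robot, y to its left, z up, the work surface at z = 0. Lengths are in m, angles in rad, forces in N, time in s.
With the tool pointing down it reaches from about 0.425 to 0.875 m from the base axis. Payload 8.4 kg.
Tool frame: the origin (TCP) lies between the finger pads; the fingertips stand 22 mm ahead of it and the grasp point (between the pads) lies 3 mm ahead of it; z points along the fingers, y is the line along which they close (so a half turn about z gives the same grasp; the last joint's range is limited). The gripper opens to 87 mm and grips with 3 to 60 N. Pads are 19 mm wide; open, the fingers measure 117 mm over their backs; the gripper's body (75 mm by 190 mm) begins 51 mm behind the grasp point.
Start: joints at [1.11, 0.333, 0.04, 1.465, -0.013, 1.343, -0.059], TCP at [0.23, -0.608, 0.245] pointing down, gripper open.
Joint ranges: [-2.58, 2.58], [-0.38, 2.09], [-1.3, 1.39], [0.25, 2.4], [-1.5, 4.64], [0.08, 2.09], [-2.65, 2.65]. Speed limits (rad/s): [2.22, 2.22, 2.79, 2.79, 3.14, 3.14, 3.14].

### API

Orientations are given as a unit quaternion [x, y, z, w].
In Python, from bench import bot gives the robot as it stands.
- The arm moves only by the tool send_rows, never from a script. Its argument "motion" is a list of rows, each a list of 6 numbers: the shift along the world's x, y, z as a fraction of full scale, then the turn, a rotation vector about the world's x, y, z as a fraction of full scale. In form: [[dx, dy, dz, wx, wy, wz], ...]. A call has 1 to 10 rows; each row is the pose to reach, as a shift and turn from the pose commanded when the call began, turning the shorter way round; what a row does not reach only later rows make up. Full scale, the value 1, is 0.15 m for a shift and 2 pi rad for a turn. A row lasts 1/8 s, in which the tool goes at most 62.5 mm and 10.7 degrees, less where a joint would pass 70% of its speed; a pose out of reach is approached as far as the arm can. A call with a number of a shift or a turn outside -1 to 1 is refused whole. A call with a gripper value outside its range is refused whole. "claw" is the closure in counts, from 0 (fully open) to 255 (shut), set as the call begins (left out, the last holds). The fingers move at their own pace and stop on an object; "newtons" is the grip in N (left out, the last holds). Time passes only in rows, so rows that repeat a pose let the fingers close. It gives the time, the measured TCP pose, the force, the opening and the grip force at its end, in the units of the state.
- bot.state(): the state, without advancing time (a new reading comes with each control period).
- bot.capture(name): name is "side" or "top"; returns a dict with "img" (480x640x3 uint8, blue, green, red), "z_map" (480x640 float32, m along the optical axis (not along the pixel's ray), 0 where there is no reading), "fovy" (degrees; the focal length in pixels is half the picture's height over the tangent of half this angle, whatever the lens; pixels are square), "cx", "cy" (the principal point, pixels), "extrinsics" (4x4, takes a point from camera to world coordinates). Camera axes: x right, y down, z forward; pixel columns grow to the right and rows downward; lengths in m; the calibration is good to about 2 mm. A picture is of the moment at which its call begins.
- bot.close_job(): hands the job in; it is judged then, once.
Trained networks look in a picture, given as the dict that the camera call returned (one of the last four; its "shot" number tells which), for a name from the list of things; names that differ only in an ending like _2 or _b are one class to them, and where a whole thing is asked for, a point or a joint stands for the part that bears it (a point fixed in the world has none). Each returns a list of dicts, best first, with "score" (0 to 1); they miss things now and then, are a little off and sometimes report something else, mostly with a low value. They report only what shows in the picture. A call takes as long as a camera call. They do not tell look-alikes from the thing itself.
- bot.regions_of(picture, name): "region" (480x640 bool, what is visible of it) and "xy" ([column, row] in pixels, amid what is visible of it).
The state is a dict: "time": time; "joint_positions": joint angles; "dq": joint speeds; "tau": joint torques, N m; "tool_pos": TCP position; "orientation": TCP orientation; "force": force on the tool from outside, world axes, zero at the start; "ft_torque": the same for the moment, N m; "finger_gap": opening from 0.0 (shut) to 1.0 (fully open); "grip_force": force on a finger pad.
Only numpy, scipy, OpenCV 4.12 (cv2) and the standard library are available. Lean on these libraries where they do the work, as an engineer would, in place of code of your own. Each camera call takes 0.05 s, during which the arm holds its last target. There are 200 camera calls.

## Working session

There is one attempt and no reset: what is moved stays moved. The work goes in short steps, Python scripts to look and compute and a tool call to move; the robot and the scene stay as the last step left them, time stands still between calls to the robot, and variables do not carry over. Pictures are saved under pics/ and viewed, at most 10 in all, crops included, and the job is handed in when it is done.

Besides the shell and the picture viewer there is one more tool, called after ">>>" as a command line: name --pt "numbers of a row" for each row, then --argument value for the rest. send_rows: Moves the arm, as the interface text tells. Shift numbers are shares of 0.15 m and turn numbers shares of 2 pi rad, none past 1 either way. Its arguments: {"type":"object","properties":{"motion":{"type":"array"},"claw":{"type":"number"},"newtons":{"type":"number"}},"required":["motion"]}

```bash
mkdir -p pics
cat > h.py <<'E'
import numpy as np, cv2
from bench import bot
def cloud(p):
    z=p["z_map"]; f=240/np.tan(np.radians(p["fovy"])/2)
    v,u=np.mgrid[:480,:640]
    c=np.stack([(u-p["cx"])/f*z,(v-p["cy"])/f*z,z,np.ones_like(z)],-1)
    w=(c@np.array(p["extrinsics"]).T)[...,:3]; w[z<=0]=np.nan
    return w
E
python3 - <<'E'
from h import *
for n in ("side","top"):
    p=bot.capture(n); cv2.imwrite(f"pics/{n}0.png",p["img"]); w=cloud(p)
    print(n,np.round(np.array(p["extrinsics"]),3).tolist())
    for t in ("long_tube_mid","rack","port_mouth","seal"):
        for r in bot.regions_of(p,t)[:4]:
            q=w[r["region"]]; q=q[~np.isnan(q[:,0])]
            if len(q): print(t,round(r["score"],2),np.round(r["xy"]),len(q),np.percentile(q,[2,50,98],axis=0).round(3).tolist())
print(bot.state())
E
```

```text
side [[-0.964, -0.112, 0.241, 0.263], [-0.265, 0.472, -0.841, 0.917], [-0.019, -0.875, -0.484, 0.611], [0.0, 0.0, 0.0, 1.0]]
long_tube_mid 0.93 [306. 298.] 712 [[0.496, 0.205, 0.043], [0.505, 0.219, 0.096], [0.519, 0.223, 0.139]]
long_tube_mid 0.81 [337. 347.] 1052 [[0.412, 0.297, 0.003], [0.421, 0.311, 0.077], [0.434, 0.314, 0.129]]
rack 0.55 [303. 343.] 3529 [[0.468, 0.106, 0.001], [0.493, 0.271, 0.042], [0.546, 0.326, 0.045]]
port_mouth 0.52 [352. 205.] 263 [[0.482, -0.343, 0.005], [0.516, -0.227, 0.075], [0.55, -0.142, 0.102]]
top [[0.017, -0.986, 0.169, 0.346], [-1.0, -0.016, 0.012, 0.012], [-0.01, -0.169, -0.986, 1.038], [0.0, 0.0, 0.0, 1.0]]
long_tube_mid 0.86 [220. 235.] 259 [[0.499, 0.197, 0.043], [0.506, 0.204, 0.136], [0.521, 0.219, 0.145]]
rack 0.68 [233. 244.] 3154 [[0.473, 0.096, 0.01], [0.503, 0.197, 0.046], [0.547, 0.319, 0.05]]
port_mouth 0.7 [426. 237.] 787 [[0.487, -0.24, 0.032], [0.515, -0.213, 0.076], [0.543, -0.186, 0.085]]
seal 0.49 [425. 241.] 143 [[0.502, -0.226, 0.059], [0.515, -0.213, 0.063], [0.527, -0.201, 0.066]]
{'time': 0.5, 'joint_positions': array([ 1.10981678,  0.33321763,  0.0399129 ,  1.46545017, -0.01340749,
        1.34329704, -0.0584735 ]), 'dq': array([-1.08628524e-03, -2.11059088e-03, -9.46696140e-05, -4.71415086e-05,
       -7.08955169e-04, -3.94531397e-04,  5.05625730e-04]), 'tau': array([-3.40516781e-04, -6.55553985e+01,  1.33192632e+00, -4.03752494e+01,
       -5.99796977e-02,  3.59982660e-02,  2.81982489e-05]), 'tool_pos': array([ 0.23002465, -0.60788533,  0.24451008]), 'orientation': array([ 9.83685682e-01,  1.79895736e-01, -7.81059678e-06, -5.27902867e-05]), 'force': array([-0.44118091, -0.18870483,  0.06818215]), 'ft_torque': array([ 0.06783905, -0.02648531, -0.00950118]), 'grip_force': 0.0, 'finger_gap': 0.9972244210836223}
```

Run:
```python
import cv2
a=cv2.imread("pics/side0.png");b=cv2.imread("pics/top0.png")
cv2.imwrite("pics/c1.png",cv2.resize(b[160:330,130:530],(800,340)))
cv2.imwrite("pics/c2.png",cv2.resize(a[210:410,220:420],(600,600)))
```

```text
(no output)
```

View pics/side0.png

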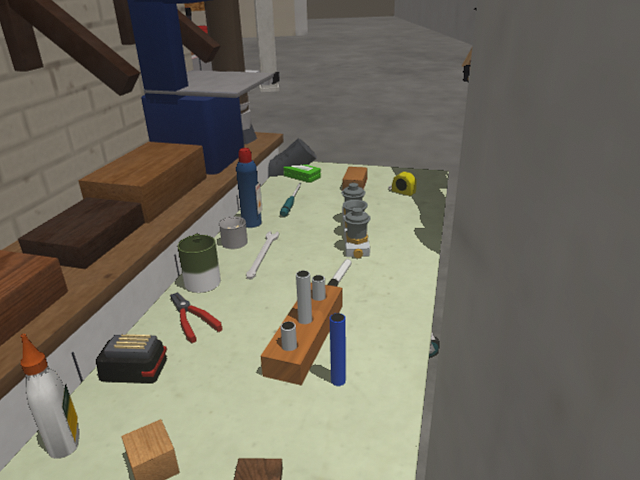

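View pics/c1.png

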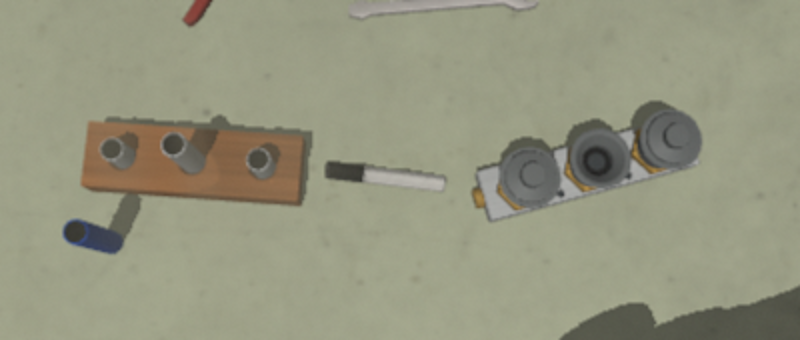

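View pics/c2.png

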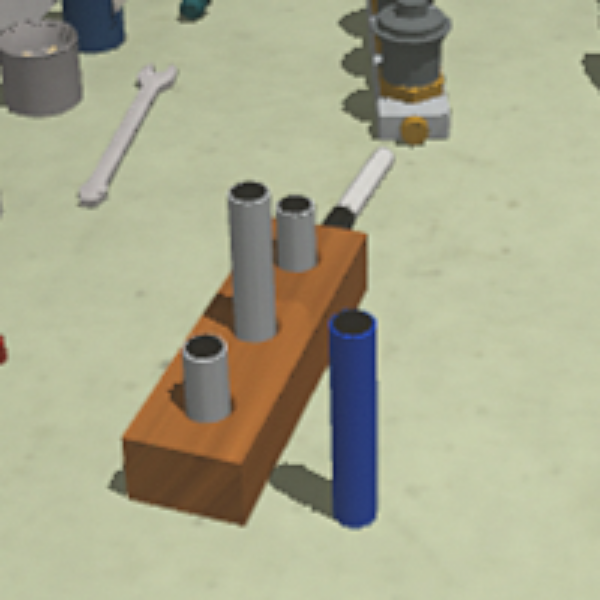

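The candidates are the aluminium tube at side (304,298) and top (217,233), the two short ones in the rack at side (288,335) and (318,288), and the blue tube at side (338,347). The middle aluminium tube is the one meant: it is the tallest and stands in the rack. The blue tube stands outside the rack. The open port is the middle fitting at top (430,240), which shows a dark funnel and no knob.

```bash
cat >> h.py <<'E'
def circ(P):
    A=np.c_[2*P,np.ones(len(P))]; s=np.linalg.lstsq(A,(P**2).sum(1),rcond=None)[0]
    return s[:2].round(4),round(float(np.sqrt(s[2]+s[:2]@s[:2])),4)
E
python3 - <<'E'
from h import *
for n in("top","side"):
    p=bot.capture(n); w=cloud(p)
    X,Y,Z=w[...,0],w[...,1],w[...,2]
    m=(Z>.128)&(abs(X-.505)<.04)&(abs(Y-.209)<.04); 
    print(n,"tube n",m.sum(),"zmax",np.percentile(Z[m],95), cv2.minAreaRect(w[m][:,:2].astype(np.float32)),circ(w[m][:,:2]))
    m=(Z>.037)&(Z<.054)&(abs(X-.508)<.09)&(abs(Y-.21)<.16); print("rack",cv2.minAreaRect((w[m][:,:2]*1000).astype(np.float32)))
    m=(Z>.072)&(Z<.095)&(np.hypot(X-.515,Y+.213)<.04)
    q=w[m][:,:2]; print("port",m.sum(),np.median(Z[m]),cv2.minEnclosingCircle((q*1000).astype(np.float32)),q.mean(0))
    m=(Z>.095)&(Z<.115)&(abs(X-.515)<.08)&(abs(Y+.213)<.12)
    for s in(1,-1):
        k=m&((Y+.213)*s>0)
        if k.any(): print("knob",k.sum(),w[k].mean(0).round(4))
E
```

```text
top tube n 146 zmax 0.14485669559637415 ((0.5110012888908386, 0.20882761478424072), (0.02411329559981823, 0.022966204211115837), 47.658756256103516) (array([0.5106, 0.2083]), 0.0091)
rack ((480.669189453125, 210.961181640625), (230.85360717773438, 133.18191528320312), 87.15752410888672)
port 498 0.08099158019231406 ((514.7473754882812, -214.20631408691406), 31.551786422729492) [ 0.5155198  -0.21560265]
knob 121 [ 0.4928 -0.1409  0.1041]
knob 131 [ 0.5343 -0.2844  0.1033]
side tube n 157 zmax 0.13943888716463043 ((0.5078527927398682, 0.2103911191225052), (0.02432171069085598, 0.023715196177363396), 15.08939266204834) (array([0.5077, 0.2111]), 0.0096)
rack ((478.38812255859375, 211.69554138183594), (232.4517822265625, 131.04881286621094), 86.87847137451172)
port 148 0.07710811507227372 ((513.881103515625, -217.1116180419922), 36.32131576538086) [ 0.51277629 -0.21980537]
knob 58 [ 0.4889 -0.1381  0.0994]
knob 47 [ 0.5303 -0.2825  0.0992]
```

>>> send_rows --pt "0.4 0.3 0.1 0 0 0.02" --pt "0.7 0.6 0.2 0 0 0.04" --pt "1 0.9 0.2 0 0 0.06" --pt "1 1 0.2 0 0 0.08" --claw 0

```text
time: 1.1
tool_pos: [0.3837, -0.4546, 0.275]
orientation: [0.906, 0.423, 0.001, 0.0]
force: [-0.7, 0.1, 0.5]
finger_gap: 1.0
grip_force: 0.0
```

>>> send_rows --pt "0.3 0.35 0 0 0 0.025" --pt "0.6 0.7 0 0 0 0.05" --pt "0.8 1 0 0 0 0.075" --pt "0.8 1 0 0 0 0.1"

```text
time: 1.6
tool_pos: [0.5034, -0.3021, 0.2749]
orientation: [0.729, 0.684, 0.001, -0.0]
force: [-0.7, -0.4, 0.4]
finger_gap: 0.999
grip_force: 0.0
```

>>> send_rows --pt "0 0.35 0 0 0 0" --pt "0 0.7 0 0 0 0" --pt "0 1 0 0 0 0"

```text
time: 1.98
tool_pos: [0.5, -0.1559, 0.2748]
orientation: [0.734, 0.679, 0.0, 0.0]
force: [1.9, 0.6, 0.3]
finger_gap: 1.0
grip_force: 0.0
```

>>> send_rows --pt "0 0.35 0 0 0 0" --pt "0 0.7 0 0 0 0" --pt "0 1 0 0 0 0"

```text
time: 2.35
tool_pos: [0.4998, -0.0058, 0.2749]
orientation: [0.734, 0.679, 0.0, 0.0]
force: [1.7, 0.0, 0.4]
finger_gap: 1.001
grip_force: 0.0
```

>>> send_rows --pt "0 0.35 0 0 0 0" --pt "0 0.7 0 0 0 0" --pt "0 1 0 0 0 0" --pt "0 1 0 0 0 0"

```text
time: 2.85
tool_pos: [0.4992, 0.1462, 0.2749]
orientation: [0.732, 0.681, 0.001, -0.0]
force: [-0.4, -0.6, -0.2]
finger_gap: 0.997
grip_force: 0.0
```

>>> send_rows --pt "0.04 0.25 0 0 0 0.005" --pt "0.07 0.42 -0.1 0 0 0.005" --pt "0.07 0.42 -0.4 0 0 0.005" --pt "0.07 0.42 -0.4 0 0 0.005"

```text
time: 3.35
tool_pos: [0.5092, 0.2032, 0.2119]
orientation: [0.724, 0.69, -0.003, -0.001]
force: [0.5, -0.6, 0.1]
finger_gap: 0.997
grip_force: 0.0
```

Run:
```python
from h import *
s=bot.state(); print(s["tool_pos"],s["orientation"])
p=bot.capture("side"); cv2.imwrite("pics/a.png",cv2.resize(p["img"][160:410,200:440],(576,600))); w=cloud(p)
X,Y,Z=np.moveaxis(w,-1,0)
m=(Z>.06)&(Z<.142)&(abs(X-.508)<.03)&(abs(Y-.209)<.03); print(m.sum(),np.percentile(w[m],[2,50,98],axis=0).round(4))
```

```text
[0.50917773 0.20323957 0.21187616] [ 0.72363316  0.69017865 -0.00269659 -0.00109702]
611 [[0.496  0.2029 0.0624]
 [0.5048 0.2184 0.1061]
 [0.5188 0.2229 0.1397]]
```

View pics/a.png

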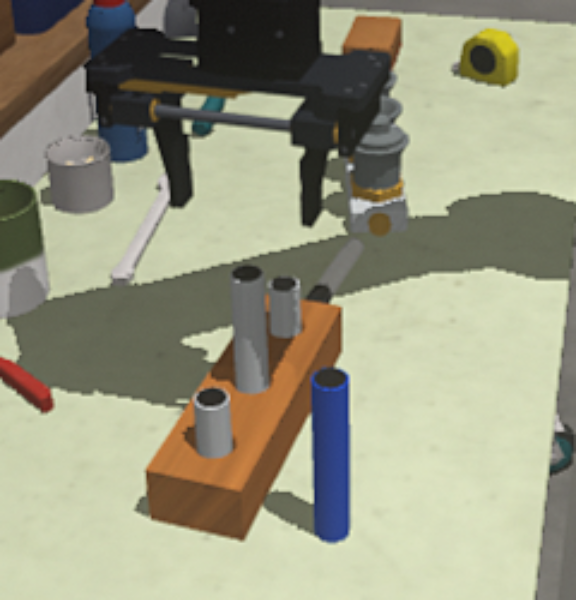

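The picture shows the open fingers at (180,195) and (312,215), either side of the tall tube at (248,330). The rest of the descent is clear.

>>> send_rows --pt "-0.01 0.03 -0.1 0 0 0" --pt "-0.01 0.03 -0.35 0 0 0" --pt "-0.01 0.03 -0.55 0 0 0" --pt "-0.01 0.03 -0.68 0 0 0" --pt "-0.01 0.03 -0.68 0 0 0" --pt "-0.01 0.03 -0.68 0 0 0"

```text
time: 4.15
tool_pos: [0.5098, 0.21, 0.1138]
orientation: [0.723, 0.69, 0.001, 0.0]
force: [-0.2, 0.3, 0.3]
finger_gap: 1.005
grip_force: 0.0
```

>>> send_rows --pt "0 0 0 0 0 0" --pt "0 0 0 0 0 0" --pt "0 0 0 0 0 0" --pt "0 0 0 0 0 0" --pt "0 0 0 0 0 0" --pt "0 0 0 0 0 0" --pt "0 0 0 0 0 0" --pt "0 0 0 0 0 0" --claw 255 --newtons 40

```text
time: 5.15
tool_pos: [0.509, 0.2096, 0.1125]
orientation: [0.723, 0.69, -0.0, -0.0]
force: [0.0, -0.2, -0.3]
finger_gap: 0.269
grip_force: 40.0
```

>>> send_rows --pt "0 0 0.15 0 0 0" --pt "0 0 0.4 0 0 0" --pt "0 0 0.7 0 0 0" --pt "0 0 1 0 0 0"

```text
time: 5.65
tool_pos: [0.5088, 0.2095, 0.2638]
orientation: [0.723, 0.69, -0.0, -0.0]
force: [1.1, -0.2, -1.7]
finger_gap: 0.281
grip_force: 40.0
```

>>> send_rows --pt "0 -0.2 0 0 0 0" --pt "0 -0.5 0 0 0 0" --pt "0 -0.75 0 0 0 0" --pt "0 -1 0 0 0 0"

```text
time: 6.15
tool_pos: [0.5088, 0.0583, 0.2625]
orientation: [0.723, 0.69, -0.0, 0.0]
force: [-0.3, 0.0, -0.9]
finger_gap: 0.279
grip_force: 40.0
```

>>> send_rows --pt "0 -0.3 0 0 0 0" --pt "0 -0.6 0 0 0 0" --pt "0 -0.85 0 0 0 0" --pt "0 -1 0 0 0 0"

```text
time: 6.65
tool_pos: [0.5086, -0.0927, 0.2623]
orientation: [0.724, 0.69, -0.0, -0.0]
force: [0.3, 0.6, -1.1]
finger_gap: 0.279
grip_force: 40.0
```

>>> send_rows --pt "0.01 -0.25 0 0 0 0" --pt "0.02 -0.5 0 0 0 0" --pt "0.03 -0.7 0 0 0 0" --pt "0.03 -0.82 0 0 0 0" --pt "0.03 -0.82 0 0 0 0"

```text
time: 7.28
tool_pos: [0.5133, -0.2141, 0.2622]
orientation: [0.724, 0.69, -0.0, -0.0]
force: [0.4, -0.1, -1.3]
finger_gap: 0.28
grip_force: 40.0
```

Run:
```python
from h import *
s=bot.state(); print(s["tool_pos"],s["orientation"],s["finger_gap"])
p=bot.capture("side"); cv2.imwrite("pics/b.png",cv2.resize(p["img"][80:280,270:430],(640,800))[:600]); w=cloud(p)
X,Y,Z=np.moveaxis(w,-1,0)
for lo,hi in((.15,.17),(.17,.19),(.19,.21),(.21,.225)):
    m=(Z>lo)&(Z<hi)&(abs(X-.5135)<.025)&(abs(Y+.21)<.04)
    if m.sum()>3: print(lo,m.sum(),np.percentile(w[m],[3,50,97],axis=0).round(4).tolist())
m=(abs(X-.5135)<.025)&(abs(Y+.21)<.04)&(Z>.115);print("zmin",Z[m].min())
```

```text
[ 0.51328784 -0.21410303  0.26220331] [ 7.23974300e-01  6.89826855e-01 -8.36687840e-05 -3.41273539e-04] 0.27986630388736183
0.15 49 [[0.501, -0.2116, 0.159], [0.5092, -0.2041, 0.1641], [0.5223, -0.1977, 0.1697]]
0.17 83 [[0.5006, -0.2146, 0.1711], [0.51, -0.2056, 0.1811], [0.5223, -0.2004, 0.1894]]
0.19 89 [[0.5003, -0.2176, 0.1905], [0.5092, -0.2057, 0.2003], [0.5226, -0.1996, 0.209]]
0.21 67 [[0.5001, -0.2159, 0.2104], [0.5092, -0.2051, 0.218], [0.5223, -0.2, 0.2244]]
zmin 0.15670827478735494
```

View pics/b.png

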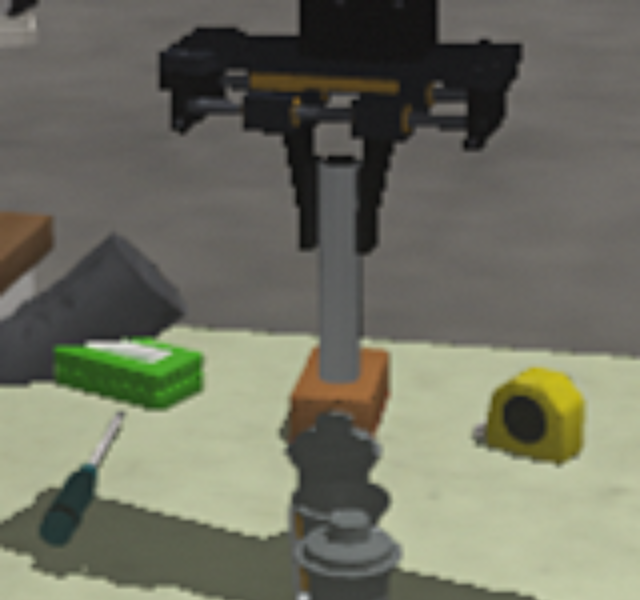

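The tube is held upright, with its top at (340,160) and foot at (340,378). It is above the open port behind the front plug, and the offset is about 2 mm or less, well inside the funnel.

>>> send_rows --pt "0.01 0 -0.15 0 0 0" --pt "0.01 0 -0.3 0 0 0" --pt "0.01 0 -0.4 0 0 0" --pt "0.01 0 -0.48 0 0 0" --pt "0.01 0 -0.54 0 0 0" --pt "0.01 0 -0.58 0 0 0" --pt "0.01 0 -0.62 0 0 0" --pt "0.01 0 -0.62 0 0 0" --newtons 60

```text
time: 8.32
tool_pos: [0.5152, -0.2135, 0.1696]
orientation: [0.723, 0.69, 0.0, 0.0]
force: [-0.1, -0.4, -0.4]
finger_gap: 0.273
grip_force: 60.0
```

>>> send_rows --pt "0 0 -0.02 0 0 0" --pt "0 0 -0.04 0 0 0" --pt "0 0 -0.06 0 0 0" --pt "0 0 -0.08 0 0 0" --pt "0 0 -0.1 0 0 0" --pt "0 0 -0.1 0 0 0"

```text
time: 9.07
tool_pos: [0.5145, -0.2151, 0.1556]
orientation: [0.724, 0.69, -0.001, 0.001]
force: [-4.3, -3.8, 7.1]
finger_gap: 0.276
grip_force: 60.0
```

>>> send_rows --pt "0 0 -0.02 0 0 0" --pt "0 0 -0.04 0 0 0" --pt "0 0 -0.06 0 0 0" --pt "0 0 -0.08 0 0 0" --pt "0 0 -0.09 0 0 0" --pt "0 0 -0.09 0 0 0"

```text
time: 9.82
tool_pos: [0.5145, -0.2152, 0.1427]
orientation: [0.724, 0.69, -0.001, 0.001]
force: [-7.5, -3.5, 13.9]
finger_gap: 0.277
grip_force: 60.0
```

>>> send_rows --pt "0 0 -0.01 0 0 0" --pt "0 0 -0.01 0 0 0" --pt "0 0 -0.02 0 0 0" --pt "0 0 -0.02 0 0 0"

```text
time: 10.32
tool_pos: [0.5147, -0.2153, 0.1411]
orientation: [0.724, 0.69, -0.001, 0.001]
force: [-12.2, -0.8, 26.3]
finger_gap: 0.275
grip_force: 60.0
```

>>> send_rows --pt "-0.01 0 0 0 0 0" --pt "-0.01 0 -0.01 0 0 0" --pt "-0.01 0 -0.01 0 0 0"

```text
time: 10.7
tool_pos: [0.5145, -0.2153, 0.1409]
orientation: [0.724, 0.69, -0.0, 0.002]
force: [-11.6, 0.6, 34.9]
finger_gap: 0.28
grip_force: 60.0
```

Run:
```python
from h import *
p=bot.capture("side"); w=cloud(p)
X,Y,Z=np.moveaxis(w,-1,0)
m=(abs(X-.5135)<.009)&(abs(Y+.21)<.02)&(Z>.12)&(Z<.2)
v,u=np.where(m); print(v.min(),v.max())
for r in range(v.min()-2,v.min()+8): print(r,w[r,int(np.median(u))].round(4))
```

```text
169 190
167 [ 0.5941 -0.5751  0.0362]
168 [ 0.5923 -0.5673  0.0359]
169 [ 0.5154 -0.2207  0.1678]
170 [ 0.5144 -0.2162  0.167 ]
171 [ 0.5136 -0.2124  0.1659]
172 [ 0.512  -0.2055  0.1662]
173 [ 0.5126 -0.2084  0.1625]
174 [ 0.5122 -0.2064  0.1608]
175 [ 0.5111 -0.2017  0.1602]
176 [ 0.5117 -0.2044  0.1566]
```

The tube top is at about 0.168 m (0.169 expected), and the force rises to 35 N without further travel, so it has bottomed. I'm relieving the push and releasing.

>>> send_rows --pt "0 0 0.02 0 0 0" --pt "0 0 0.02 0 0 0"

```text
time: 11.0
tool_pos: [0.514, -0.2146, 0.1412]
orientation: [0.724, 0.69, -0.0, 0.001]
force: [-4.2, -2.2, 13.5]
finger_gap: 0.275
grip_force: 60.0
```

>>> send_rows --pt "0 0 0 0 0 0" --pt "0 0 0 0 0 0" --pt "0 0 0 0 0 0" --pt "0 0 0 0 0 0" --pt "0 0 0 0 0 0" --pt "0 0 0 0 0 0" --claw 0

```text
time: 11.75
tool_pos: [0.5135, -0.2134, 0.1395]
orientation: [0.723, 0.69, -0.0, -0.0]
force: [0.4, 0.0, -0.0]
finger_gap: 0.871
grip_force: 0.0
```

>>> send_rows --pt "0 0 0.1 0 0 0" --pt "0 0 0.3 0 0 0" --pt "0 0 0.6 0 0 0" --pt "0 0 0.9 0 0 0" --pt "0 0 0.9 0 0 0" --pt "0 0 0.9 0 0 0"

```text
time: 12.5
tool_pos: [0.5134, -0.2134, 0.2748]
orientation: [0.723, 0.69, -0.0, 0.0]
force: [-0.4, -0.4, 0.1]
finger_gap: 1.0
grip_force: 0.0
```

Run:
```python
from h import *
p=bot.capture("side"); cv2.imwrite("pics/e.png",cv2.resize(p["img"][80:380,250:430],(480,800))[:600]); w=cloud(p)
X,Y,Z=np.moveaxis(w,-1,0)
m=(abs(X-.5135)<.02)&(abs(Y+.21)<.03)&(Z>.11)&(Z<.2)
print(np.percentile(w[m],[1,50,99],axis=0).round(4).tolist())
for a,b in((.11,.13),(.145,.165)):
    k=m&(Z>a)&(Z<b); print(w[k].mean(0).round(4))
```

```text
[[0.5005, -0.2209, 0.1111], [0.5105, -0.2038, 0.1421], [0.5224, -0.1975, 0.168]]
[ 0.5101 -0.2037  0.1201]
[ 0.5103 -0.2041  0.1551]
```

View pics/e.png

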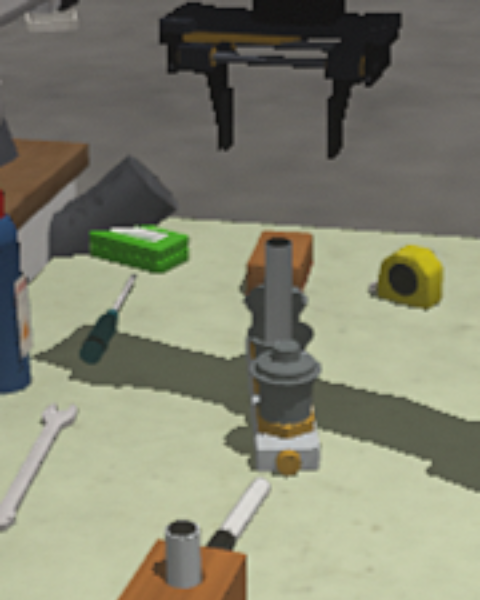

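The tube stands upright in the middle port at (278,280), with the open gripper clear above it.

```bash
python3 -c "
from bench import bot
print(bot.close_job())"
```

```text
the job is handed in; nothing more can be done
None
```

The long aluminium tube is standing upright and bottomed in the manifold's open middle port; I released it, moved the gripper clear and handed the job in at about 12.5 s (the verdict was not shown).

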